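Release the gravity shuttle and catch it softly at the unloading mark

ROBOT

A 6-joint arm with a two-finger parallel gripper is mounted at the origin on the work surface. World frame = base frame: x ahead of the robot, y to its left, z up, the work surface at z = 0. Lengths are in m, angles in rad, forces in N, time in s.
With the tool pointing down it reaches from about 0.3 to 0.775 m from the base axis. Payload 14.6 kg.
Tool frame: the origin (TCP) lies between the finger pads; the fingertips stand 8 mm ahead of it and the grasp point (between the pads) lies 11 mm behind it; z points along the fingers, y is the direction in which the jaws open and shut (so a half turn about z gives the same grasp; the last joint's range is limited). The gripper opens to 94 mm and grips with 3 to 60 N. Pads are 16 mm wide; open, the fingers measure 119 mm over their backs; the gripper's body (75 mm by 177 mm) begins 78 mm behind the grasp point.
Start: joints at [-1.255, 0.3, 1.521, -0, 1.321, -0.067], TCP at [0.205, -0.51, 0.213] pointing down, gripper open.
Joint ranges: [-3.03, 3.03], [-0.79, 2.21], [0.23, 2.52], [-1.04, 4.18], [0, 3.07], [-2.55, 2.55]. Speed limits (rad/s): [2.22, 2.22, 2.57, 3.14, 3.14, 3.14].

INTERFACE

Orientations are given as a unit quaternion [x, y, z, w].
In Python, from workcell import * gives the robot as it stands. The module is installed in compiled form; this text tells all that it offers.
- The arm moves only by the tool play_rows, never from a script. Its argument "steps" is a list of rows, each a list of 7 numbers: the finger opening in mm, from 0 to 94, then the shift along the tool's x, y, z in units of 400 mm (1.0 is 400 mm), then the turn, a rotation vector about the tool's x, y, z in units of pi/2 rad (1.0 is pi/2 rad). A call has 1 to 20 rows; each row is the pose to reach, as a shift and turn from the pose measured when the call began, along the tool's axes at that moment; what a row does not reach only later rows make up. A row lasts 1/8 s, in which the tool goes at most 62.5 mm and 10.7 degrees, less where a joint would pass 70% of its speed; a pose out of reach is approached as far as the arm can. A call with a number of a shift or a turn outside -1 to 1 is refused whole. A call with a gripper value outside its range is refused whole. The fingers move at their own pace and stop on an object; "newtons" is the grip in N (left out, the last holds). Time passes only in rows, so rows that repeat a pose let the fingers close. It gives the time, the measured TCP pose, the force and the opening at its end, in the units of the state.
- get_state(): the state, without advancing time (a new reading comes with each control period).
- snapshot(name): name is "side" or "top"; returns the picture (384x512x3 uint8, red, green, blue); there is no depth.
- camera_model(name): a dict with "K" (3x3 intrinsics, pixels), "eye" and "rotation" of the camera in the world. Camera axes: x right, y up, looking along -z (the intrinsics and any distortion apply to the point x, -y, -z); pixel columns grow to the right and rows downward; lengths in m; the calibration is good to about 2 mm. A picture is of the moment at which its call begins. camera_model takes no time and is no camera call.
- hand_in(): hands the job in, once; it reports no verdict.
The state is a dict: "time": time; "q": joint angles; "joint_vel": joint speeds; "effort": joint torques, N m; "ee_pos": TCP position; "tool_rot": TCP orientation; "wrist_force": force on the tool from outside, world axes, zero at the start; "wrist_torque": the same for the moment, N m; "width": finger opening in m.
Only numpy, scipy, OpenCV 4.12 (cv2) and the standard library are available. Lean on these libraries where they do the work, as an engineer would, in place of code of your own. Each camera call takes 0.05 s, during which the arm holds its last target. There are 200 camera calls.

TASK

Push the black trip lever away from the robot so that the shuttle carriage rolls off down the sloping track, and let it run freely along the bare upper part. Once its red post is over the yellow part, catch the carriage by the post, slow it down gently so that the slim oil bottle standing on it never falls over, and bring it to rest with the post level with the green mark plate, never letting it run to the end stop. Do not touch the bottle or disturb the things lying about, and finish while still holding the carriage steady at the mark for a few seconds, because it would roll on if let go.

Things in the scene. Friction and masses are not known exactly. Their poses are not given: they have to be found in the camera images.
- track: Fixed track of two aluminium rails 820 mm long. Origin on the table under its middle line; +y along it downhill (to the robot's left), +x across it away from the robot, z up. Slope 4 degrees: rail tops 60 mm above the table at y = 0, 88 at y = -400, 37 at y = 330. Bare for y -440 to -40 mm, yellow tape from y = -40 to the black end stop at y = 354. Nothing fixed is higher than 135 mm.
- carriage (a joint): Travel of the wheeled carriage down the slope, m: 0 latched at the start, mark at 0.54, end stop 0.62. Level plywood deck 90 across x 140 along x 12 mm. 0.8 kg nominal (0.75 to 1.3 times that). The slope pulls 0.68 N per kg (bottle included), a damper resists 2.1 N per m/s: it settles to 0.21-0.36 m/s, nominally 0.28, time constant 0.4 s. Let go, it rolls on; at rest it presses with about 0.5 N.
- post (a point): Centre of the top of the red catch post at the carriage's downhill edge: 30 mm wide across the track, 14 mm thick along it, 90 mm high above the deck. In the track's frame: x = 0, y = -280 mm + 0.998 x travel, z = 213 mm - 0.070 x travel. Block it from downhill or pinch it. The bottle stands about 85 mm uphill of it.
- trip (a joint): Trip lever angle, rad: near 0 upright (locked), grows as its top is pushed away from the robot (track +x) to the stop at 0.55. The claw frees the carriage at about 0.3. It stays where it is left; turning it takes about 1.2 N at the top.
- trip_tip (a point): Top of the trip lever: black grip 16 mm (across the track) x 30 (along) x 35 high on a 40 mm steel stem. It pivots on a rod parallel to the track, 75 mm below this point and 115 mm from the middle line on the robot's side; upright, the top is at x = -115, y = 0, z = 170 mm in the track's frame.
- mark (a point): Middle of the top edge of the green mark plate, 36 mm wide along the track, 6 thick, top 130 mm above the table, on the far side of the track (track frame x = 88, y = 259 mm). The carriage is at the mark (travel 0.54) when the middle of the post has the same track y as this point.
- bottle: Slim white and blue oil bottle with a red nozzle, 24 mm diameter, 144 mm high, 60 g, standing loose on the carriage deck. Origin at the centre of its underside, z up along it. Being slim it can tip if the carriage's speed is changed by more than about 0.12 m/s at a blow or it is braked harder than about 1.8 m/s2.
- hammer: Bystander: hammer lying on the table beyond the track. Leave it alone.
- screwdriver: Bystander: screwdriver lying on the table beyond the track. Leave it alone.
- screw_jar: Bystander: glass jar with a brass lid, 70 mm diameter, 85 mm high, left of the track. Leave it alone.
- tape_roll: Bystander: yellow roll of tape, 100 mm diameter, lying flat left of the track. Leave it alone.
Not all that is in view belongs to the job. Of the things shaped like the bottle, the white one is meant.

How it is judged:
On the way, in this order (a step that is already met when the one before it is completed fails the run):
1. the carriage has been released by the trip lever and is rolling (value of joint carriage above 0.05 m and value of joint trip above 0.15 rad), for 0.1 s.
2. the carriage is held still by the fingers at the green mark for 3 s, bottle standing (value of joint carriage between 0.525 and 0.555 m and velocity of joint carriage between -0.02 and 0.02 m/s and contact force between the fingers and carriage above 0.1 N and angle between bottle's own z axis and vertical below 0.15 rad and distance between bottle and post below 0.18 m), for 3 s.
At the end, for the whole second after the job is handed in: The carriage is at rest (under 0.02 m/s) with the post within 15 mm of the green mark along the track, held there by the fingers (contact of more than 0.1 N), the bottle stands upright (within 0.15 rad) on the deck (all of step 2); the arm keeps its last pose, push and grip.
It fails at once if the robot touches the carriage while it is latched or on the bare upper part of the track (value of joint carriage below 0.2 m and contact force between any of the arm, the fingers and carriage above 0.3 N).
It fails at once if the bottle falls over (angle between bottle's own z axis and vertical above 0.4 rad).
It fails at once if the carriage runs to the end stop (value of joint carriage above 0.605 m).
It fails at once if the robot touches the bottle (contact force between any of the arm, the fingers and bottle above 0.3 N).
It fails at once if a bystander is disturbed (distance of any of hammer, screwdriver, screw_jar, tape_roll from where it was at the start of the episode above 0.02 m).
It also fails if it takes over 34 s, if anything falls off the work surface, if the arm or the gripper's body presses on something with over 40 N, if the wrist force passes 120 N, or if a joint passes its speed limit or range.

## Working session

There is one attempt and no reset: what is moved stays moved. The work goes in short steps, Python scripts to look and compute and a tool call to move; the robot and the scene stay as the last step left them, time stands still between calls to the robot, and variables do not carry over. Pictures are saved under pics/ and viewed, about 8 in all and at most 12, crops included, and the job is handed in when it is done.

Besides the shell and the picture viewer there is one more tool, called as name(argument=value, ...), one argument or row to a line, values as JSON. play_rows: Moves the arm, as the interface text tells. Shifts and turns lie within -1 to 1; 1 stands for 400 mm of shift or pi/2 rad of turn. Its arguments: {"type":"object","properties":{"steps":{"type":"array","items":{"type":"array","items":{"type":"number"}}},"newtons":{"type":"number"}},"required":["steps"]}

```bash
mkdir -p pics; ls; python3 - <<'E'
from workcell import *
import cv2
s=get_state();print(s)
for n in("side","top"):
    m=camera_model(n);print(n,m)
    cv2.imwrite(f"pics/{n}0.png",cv2.resize(snapshot(n)[:,:,::-1],(800,600),interpolation=cv2.INTER_CUBIC))
E
```

```text
pics
{'time': 0.0, 'q': array([-1.25459628e+00,  3.00489452e-01,  1.52156393e+00,  5.89258030e-06,
        1.32070352e+00, -6.66155957e-02]), 'joint_vel': array([-0.00060205, -0.00036175, -0.00013255,  0.00028853, -0.00087542,
       -0.00080507]), 'effort': array([-3.46996538e-03, -5.31818676e+01, -3.52742100e+01,  7.07068574e-02,
        2.44100334e-02, -9.81397943e-05]), 'ee_pos': array([ 0.20535707, -0.5099568 ,  0.21288352]), 'tool_rot': array([ 9.81737355e-01,  1.90240445e-01, -6.96240556e-05, -5.77951748e-04]), 'wrist_force': array([0.68646659, 0.61107516, 0.3685415 ]), 'wrist_torque': array([ 8.50464532e-05, -1.43470506e-02,  2.07085660e-02]), 'width': 0.09396683031057153}
side {'K': array([[425.25245775,   0.        , 255.67779328],
       [  0.        , 425.25245775, 187.4509026 ],
       [  0.        ,   0.        ,   1.        ]]), 'eye': array([ 0.24514793, -1.28620302,  0.96207256]), 'rotation': array([ 0.48156342, -0.05959465, -0.10430575,  0.86813908])}
top {'K': array([[362.20033383,   0.        , 252.37123368],
       [  0.        , 362.20033383, 195.08097744],
       [  0.        ,   0.        ,   1.        ]]), 'eye': array([ 0.29523578, -0.00737116,  1.27216206]), 'rotation': array([-0.07641105,  0.07542029,  0.70485457, -0.70117984])}
```

View pics/side0.png

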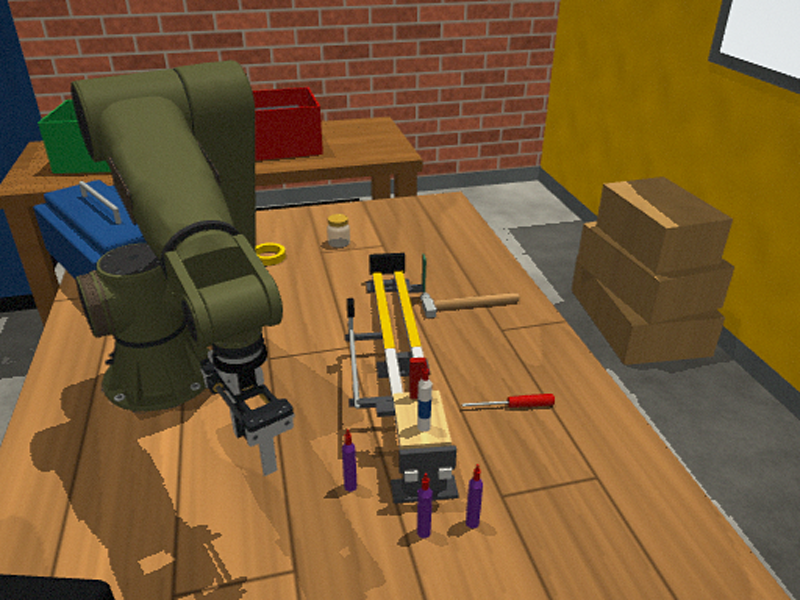

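View pics/top0.png

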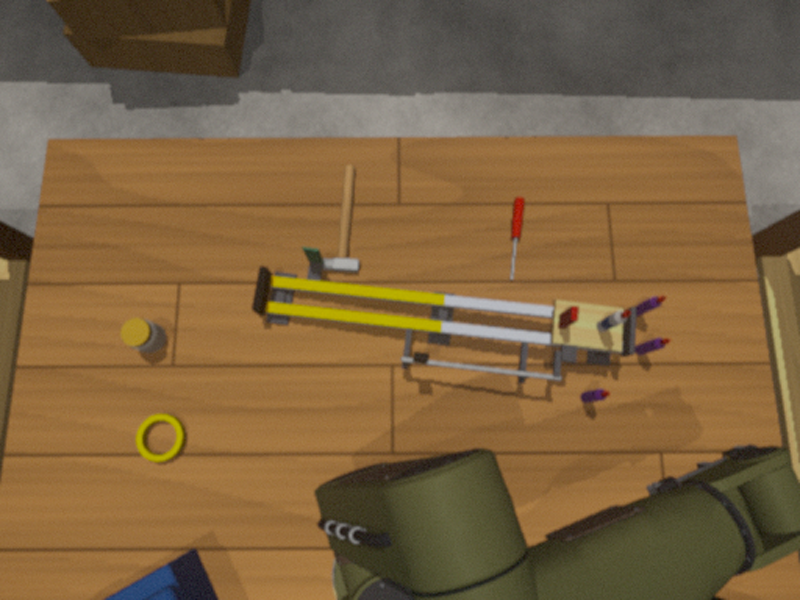

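The side view shows the lever grip at (350,308), the post at (418,375), the bottle at (424,405) and the mark at (424,270). The top view shows the post at (568,317), the lever grip at (420,358) and the mark at (313,256). The purple bottles are decoys. Next I'll enlarge both views to read precise pixels.

```bash
python3 - <<'E'
from workcell import *
import cv2
a=snapshot("top")[:,:,::-1];b=snapshot("side")[:,:,::-1]
def crop(im,x0,y0,w,h,s,n):
    c=cv2.resize(im[y0:y0+h,x0:x0+w],None,fx=s,fy=s,interpolation=cv2.INTER_CUBIC)
    for i in range(0,w,10): cv2.line(c,(i*s,0),(i*s,10 if i%50 else 25),(0,0,255),1)
    for i in range(0,h,10): cv2.line(c,(0,i*s),(10 if i%50 else 25,i*s),(0,0,255),1)
    cv2.imwrite(n,c)
crop(a,155,150,265,105,3,"pics/topc.png")
crop(b,210,150,110,150,4,"pics/sidec.png")
E
```

```text
(no output)
```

View pics/topc.png

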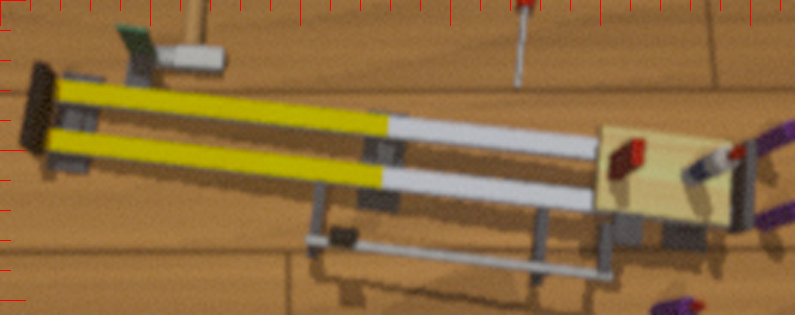

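View pics/sidec.png

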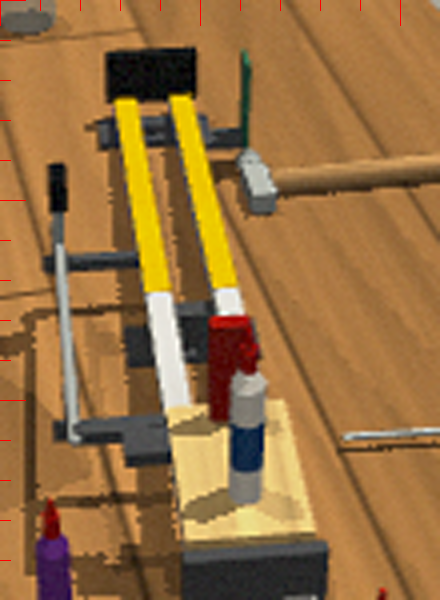

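The close-ups give native pixels. In the top view: post top (367.3,202), grip (269.3,228.7), mark (199.3,159.3), tape boundary (283.3,200.7). In the side view: (267.5,230), (224.3,191.3), (271.5,162.8), (258,222.4).

```bash
cat > h.py <<'E'
from workcell import *
import numpy as np
from scipy.spatial.transform import Rotation as R
from scipy.optimize import least_squares
def proj(n,P):
    m=camera_model(n);c=R.from_quat(m["rotation"]).inv().apply(np.atleast_2d(P)-m["eye"])*[1,-1,-1]
    p=c@m["K"].T;return p[:,:2]/p[:,2:]
def tri(pt,ps):
    return least_squares(lambda X:np.r_[proj("top",X)[0]-pt,proj("side",X)[0]-ps],[.5,0,.1])
E
python3 - <<'E'
from h import *
T=dict(post=((0,-.28,.213),(367.3,202),(267.5,230)),grip=((-.115,0,.170),(269.3,228.7),(224.3,191.3)),
mark=((.088,.259,.130),(199.3,159.3),(271.5,162.8)),tape=((0,-.04,.0628),(283.3,200.7),(258,222.4)))
for k,(l,a,b) in T.items():
    r=tri(a,b);print(k,r.x.round(4),"rms px",np.sqrt(r.cost/2).round(2))
def w(p,l): c,s=np.cos(p[2]),np.sin(p[2]);return np.array([p[0]+c*l[0]-s*l[1],p[1]+s*l[0]+c*l[1],l[2]])
r=least_squares(lambda p:np.concatenate([np.r_[proj("top",w(p,l))[0]-a,proj("side",w(p,l))[0]-b] for l,a,b in T.values()]),[.5,0,0])
print(r.x);print(r.fun.reshape(-1,4).round(1))
for k,(l,_,_) in T.items():print(k,w(r.x,l).round(4))
print("post@mark",w(r.x,(0,.259,.213-.07*.54)).round(4))
s=get_state();print(R.from_quat(s["tool_rot"]).as_matrix().round(3))
E
```

```text
post [ 0.5085 -0.3501  0.2108] rms px 0.99
grip [ 0.4336 -0.0577  0.1732] rms px 0.8
mark [0.6671 0.1671 0.1358] rms px 0.55
tape [ 0.5422 -0.112   0.0604] rms px 0.5
[ 0.54704198 -0.07340008 -0.13905114]
[[ 0.6 -1.5 -1.3 -0.1]
 [-0.1 -0.8 -1.3  1. ]
 [-0.8 -1.  -0.4  1. ]
 [ 0.4 -0.6 -0.8 -0.2]]
post [ 0.5082 -0.3507  0.213 ]
grip [ 0.4332 -0.0575  0.17  ]
mark [0.6701 0.1709 0.13  ]
tape [ 0.5415 -0.113   0.0628]
post@mark [0.5829 0.1831 0.1752]
[[ 0.928  0.374 -0.   ]
 [ 0.374 -0.928  0.001]
 [ 0.    -0.001 -1.   ]]
```

```bash
cat >> h.py <<'E'
import cv2
TX,TY,TH=.54704,-.07340,-.13905
def W(x,y,z): c,s=np.cos(TH),np.sin(TH);return np.array([TX+c*x-s*y,TY+s*x+c*y,z])
def L(p): c,s=np.cos(TH),np.sin(TH);a,b=p[0]-TX,p[1]-TY;return np.array([c*a+s*b,-s*a+c*b,p[2]])
c,s=np.cos(TH),np.sin(TH);RT=np.array([[-s,c,0],[c,s,0],[0,0,-1]])  # columns: tool x=track y, tool y=track x, z down
def row(x,y,z,s=None):
    s=s or get_state();r=R.from_quat(s["tool_rot"]);d=r.inv().apply(W(x,y,z)-s["ee_pos"])/.4
    t=(r.inv()*R.from_matrix(RT)).as_rotvec()/(np.pi/2)
    return np.r_[d,t].round(4)
def travel(n="top"):
    im=snapshot(n).astype(int);m=((im[...,0]>90)&(im[...,1]<60)&(im[...,2]<60)).astype(np.uint8)
    N,_,st,ce=cv2.connectedComponentsWithStats(m);best=None
    ts=np.linspace(-.02,.62,641);pl=proj(n,np.array([W(0,-.28+.998*t,.175-.07*t) for t in ts]))
    for i in range(1,N):
        d=np.hypot(*(pl-ce[i]).T);j=d.argmin()
        if d[j]<7 and (best is None or st[i,4]>best[1]): best=(ts[j],st[i,4],d[j])
    return best
E
python3 - <<'E'
from h import *
s=get_state();print(L(s["ee_pos"]))
print(row(-.16,.008,.213,s))
print(travel("top"),travel("side"))
E
```

```text
[-0.27783556 -0.47980263  0.21309323]
[ 8.633e-01 -9.103e-01  9.000e-04 -4.000e-04 -3.000e-04 -6.678e-01]
(np.float64(-0.006999999999999999), np.int32(33), np.float64(2.5962785523569507)) (np.float64(0.030000000000000002), np.int32(61), np.float64(4.56540727341058))
```

play_rows(
  steps=[
    [0, 0.863, -0.91, 0, 0, 0, -0.668],
    [0, 0.863, -0.91, 0, 0, 0, -0.668],
    [0, 0.863, -0.91, 0, 0, 0, -0.668],
    [0, 0.863, -0.91, 0, 0, 0, -0.668],
    [0, 0.863, -0.91, 0, 0, 0, -0.668],
    [0, 0.863, -0.91, 0, 0, 0, -0.668],
    [0, 0.863, -0.91, 0, 0, 0, -0.668],
    [0, 0.863, -0.91, 0, 0, 0, -0.668],
    [0, 0.863, -0.91, 0, 0, 0, -0.668],
    [0, 0.863, -0.91, 0, 0, 0, -0.668],
    [0, 0.863, -0.91, 0, 0, 0, -0.668],
  ],
  newtons=10,
)

```text
time: 1.68
ee_pos: [0.3894, -0.0447, 0.2134]
tool_rot: [0.755, 0.656, 0.0, -0.0]
wrist_force: [0.3, -0.4, 0.1]
width: 0.0003
```

```bash
python3 - <<'E'
from h import *
s=get_state();print(s["time"],L(s["ee_pos"]),s["width"],s["wrist_force"],row(-.155,.008,.152,s))
print(travel("top"),travel("side"))
E
```

```text
1.675 [-0.16011709  0.00656465  0.21340146] 0.0002765888432017018 [ 0.32541885 -0.38808984  0.08808405] [ 3.600e-03  1.280e-02  1.535e-01 -1.000e-04 -1.000e-04 -1.200e-03]
(np.float64(-0.006999999999999999), np.int32(33), np.float64(2.5962785523569507)) (np.float64(0.036000000000000004), np.int32(53), np.float64(4.494255998120813))
```

play_rows(
  steps=[
    [0, 0.004, 0.013, 0.08, 0, 0, 0],
    [0, 0.004, 0.013, 0.153, 0, 0, 0],
    [0, 0.004, 0.013, 0.153, 0, 0, 0],
  ],
)

```text
time: 2.15
ee_pos: [0.3938, -0.0443, 0.1511]
tool_rot: [0.756, 0.655, -0.001, -0.001]
wrist_force: [-0.5, 0.6, 0.4]
width: 0.0005
```

```bash
python3 - <<'E'
from h import *
s=get_state();print(s["time"],L(s["ee_pos"]),s["wrist_force"])
for n in("top","side"):
    im=snapshot(n)[:,:,::-1]
    c=im[150:255,155:420] if n=="top" else im[130:300,190:330]
    cv2.imwrite(f"pics/{n}1.png",cv2.resize(c,None,fx=3,fy=3,interpolation=cv2.INTER_CUBIC))
a=cv2.imread("pics/top1.png");b=cv2.imread("pics/side1.png")
b=b[:400];h=max(a.shape[0],0)
canvas=np.zeros((600,800,3),np.uint8);canvas[:270]=0
a=cv2.resize(a,(530,210));canvas[:210,:530]=a;canvas[200:600,370:790]=b[:400,:420]
cv2.imwrite("pics/both1.png",canvas)
E
```

```text
2.15 [-0.15574892  0.00758811  0.15111237] [-0.45651235  0.63138438  0.37882598]
```

View pics/both1.png

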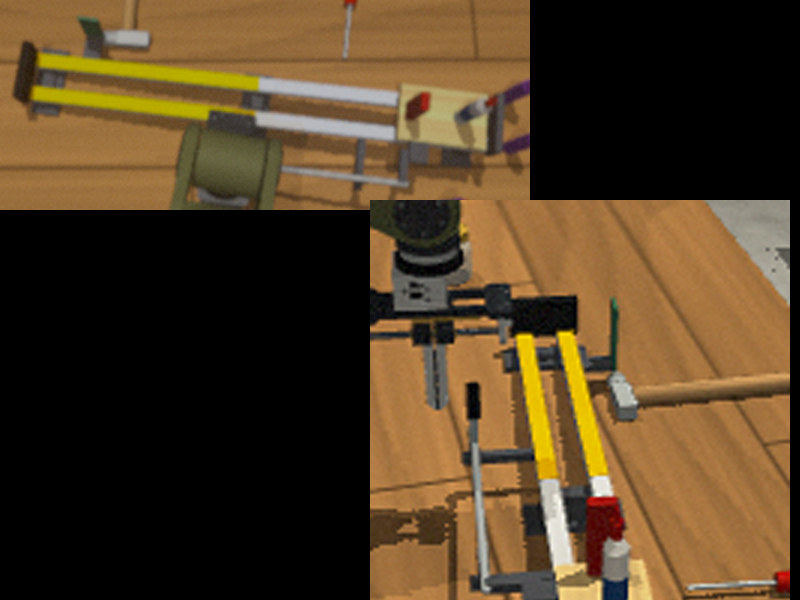

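The finger stands about 20 mm on the robot's side of the lever, at the right height and level with the grip. Next I push the lever.

play_rows(
  steps=[
    [0, 0, 0.045, 0, 0, 0, 0],
    [0, 0, 0.08, 0, 0, 0, 0],
    [0, 0, 0.105, 0, 0, 0, 0],
  ],
)

```text
time: 2.62
ee_pos: [0.4373, -0.0504, 0.1536]
tool_rot: [0.756, 0.655, 0.0, 0.0]
wrist_force: [-0.7, -0.1, -0.6]
width: 0.0006
```

```bash
python3 - <<'E'
from h import *
s=get_state();print(s["time"],L(s["ee_pos"]),s["wrist_force"])
print(travel(),travel("side"))
E
```

```text
2.625 [-0.11184327  0.0075325   0.15361697] [-0.7183475  -0.14959699 -0.59247828]
(np.float64(-0.002999999999999999), np.int32(35), np.float64(2.5706716842052413)) (np.float64(0.038000000000000006), np.int32(55), np.float64(4.598050650736122))
```

```bash
python3 - <<'E'
from h import *
print(get_state()["time"],travel(),get_state()["time"])
E
```

```text
2.725 (np.float64(0.008), np.int32(38), np.float64(2.67539445590307)) 2.775
```

Released: it has moved about 15 mm and is accelerating. I now move in front of its path.

play_rows(
  steps=[
    [0, 0.11, -0.005, 0.003, 0, 0, 0],
    [0, 0.22, 0.08, 0.005, 0, 0, 0],
    [0, 0.3, 0.2, 0.005, 0, 0, 0],
    [0, 0.35, 0.28, 0.005, 0, 0, 0],
  ],
)

```text
time: 3.28
ee_pos: [0.5689, 0.0739, 0.1512]
tool_rot: [0.755, 0.656, 0.0, 0.0]
wrist_force: [0.3, -0.3, 0.1]
width: 0.0004
```

```bash
python3 - <<'E'
from h import *
s=get_state();print(s["time"],L(s["ee_pos"]),s["wrist_force"])
print(travel(),travel("side"),get_state()["time"], L(get_state()["ee_pos"]),row(0,.15,.151))
E
```

```text
3.275 [0.00119281 0.14887664 0.15120639] [ 0.2557313  -0.28993388  0.05676721]
(np.float64(0.12100000000000001), np.int32(39), np.float64(1.9424071803041079)) (np.float64(0.17300000000000001), np.int32(47), np.float64(4.100704428789129)) 3.375 [0.00148911 0.14884421 0.15065887] [ 0.0029 -0.0037 -0.0009  0.0003 -0.0002 -0.001 ]
```

```bash
python3 - <<'E'
from h import *
D=[(2.625,.004),(2.725,.015),(3.275,.128)]
for i in range(3):
    t=get_state()["time"];r=travel();print(t,r)
    if r and r[1]>25: D.append((t,r[0]+.007))
D=np.array(D)
f=lambda p,t:(lambda u,tau:p[0]*(u-tau*(1-np.exp(-u/tau))))(np.maximum(t-p[1],0),p[0]/.68)
r=least_squares(lambda p:f(p,D[:,0])-D[:,1],[.28,2.5]);print(r.x,r.fun.round(4))
t=get_state()["time"]+np.arange(14)/8
print(get_state()["time"]);x=f(r.x,t);print(x.round(3),np.gradient(x,t).round(3));print("finger y that just touches",(-.28+.998*x+.015).round(3))
E
```

```text
3.375 (np.float64(0.14600000000000002), np.int32(32), np.float64(2.252737178055073))
3.425 (np.float64(0.16), np.int32(37), np.float64(1.9827682228432162))
3.475 (np.float64(0.17400000000000002), np.int32(35), np.float64(1.734057356264047))
[0.32116517 2.49863659] [ 0.001  -0.0001 -0.001   0.0005  0.0002  0.0001]
3.525
[0.195 0.231 0.268 0.306 0.345 0.383 0.422 0.462 0.501 0.541 0.581 0.62
 0.66  0.7  ] [0.289 0.293 0.299 0.304 0.308 0.311 0.314 0.315 0.317 0.318 0.319 0.319
 0.32  0.32 ]
finger y that just touches [-0.07  -0.034  0.003  0.041  0.079  0.118  0.157  0.196  0.235  0.275
  0.314  0.354  0.394  0.434]
```

play_rows(
  steps=[
    [0, -0.08, -0.003, 0, 0, 0, 0],
    [0, -0.155, -0.003, 0, 0, 0, 0],
    [0, -0.155, -0.003, 0, 0, 0, 0],
    [0, -0.115, -0.003, 0, 0, 0, 0],
    [0, -0.047, -0.003, 0, 0, 0, 0],
    [0, 0.033, -0.003, 0, 0, 0, 0],
    [0, 0.113, -0.003, 0, 0, 0, 0],
    [0, 0.18, -0.003, 0, 0, 0, 0],
    [0, 0.23, -0.003, 0, 0, 0, 0],
    [0, 0.265, -0.003, 0, 0, 0, 0],
    [0, 0.288, -0.003, 0, 0, 0, 0],
    [0, 0.302, -0.003, 0, 0, 0, 0],
    [0, 0.308, -0.003, 0, 0, 0, 0],
    [0, 0.308, -0.003, 0, 0, 0, 0],
  ],
)

```text
time: 5.28
ee_pos: [0.5831, 0.1941, 0.1511]
tool_rot: [0.756, 0.655, -0.0, -0.0]
wrist_force: [-0.7, 0.2, -0.5]
width: 0.0005
```

```bash
python3 - <<'E'
from h import *
s=get_state();print(s["time"],L(s["ee_pos"]),s["wrist_force"])
print(travel("side"),travel())
b=snapshot("side")[:,:,::-1];cv2.imwrite("pics/side2.png",cv2.resize(b[90:270,200:340],None,fx=4,fy=3.3,interpolation=cv2.INTER_CUBIC) if 0 else cv2.resize(b[120:270,200:340],None,fx=4,fy=4,interpolation=cv2.INTER_CUBIC))
t=snapshot("top")[:,:,::-1];cv2.imwrite("pics/top2.png",cv2.resize(t[140:260,150:350],None,fx=4,fy=4,interpolation=cv2.INTER_CUBIC))
E
```

```text
5.275 [-0.00137905  0.26993536  0.15111412] [-0.73520664  0.1584449  -0.4975382 ]
(np.float64(0.606), np.int32(8), np.float64(4.241331140658319)) (np.float64(0.447), np.int32(6), np.float64(4.67555803547799))
```

View pics/side2.png

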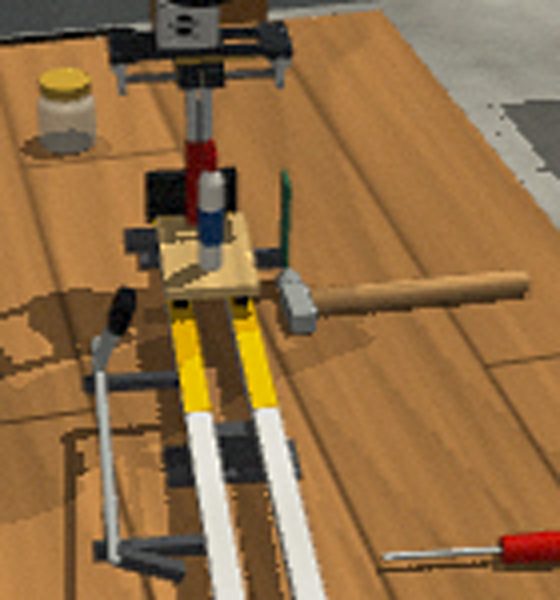

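View pics/top2.png

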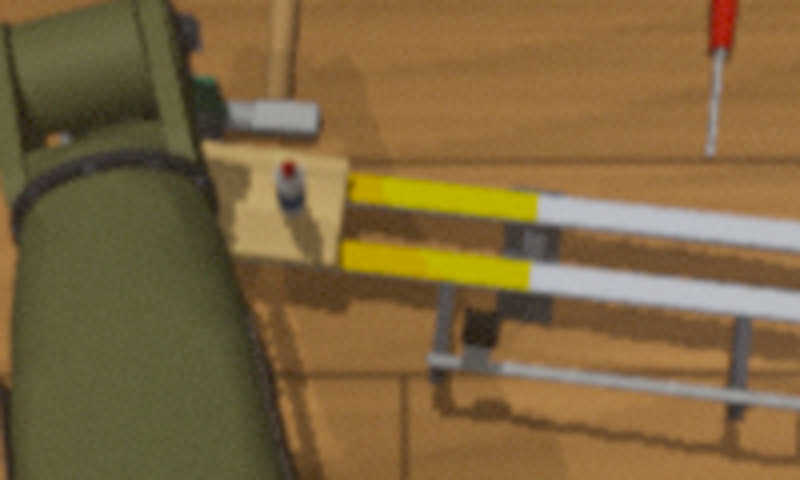

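It's caught: the bottle stands upright on the deck and the lever is tripped. The post is against the finger. The arm hides the post from above, so I'll get the travel from the deck's uphill edge, top-view native pixel (236,193), compared with the start front edge at (354,206.7).

```bash
python3 - <<'E'
from h import *
def onplane(n,p,z):
    m=camera_model(n);K=m["K"];d=R.from_quat(m["rotation"]).apply([(p[0]-K[0,2])/K[0,0],-(p[1]-K[1,2])/K[1,1],-1])
    return L(m["eye"]+d*(z-m["eye"][2])/d[2])
a=onplane("top",(354,206.7),.123);b=onplane("top",(236,193),.085)
print("front0",a,"rear now",b,"travel",b[1]+.14-a[1])
# side view: deck rear edge corners (167,297),(260,295) and post/finger line
b2=onplane("side",(200+213/4,120+290/4),.085);print("side rear",b2)
print("mark top view",onplane("top",(199.3,159.3),.13),"side",onplane("side",(271.5,162.8),.13))
s=get_state();print(s["time"],L(s["ee_pos"]),s["wrist_force"],s["joint_vel"].round(4))
E
```

```text
front0 [-0.00432349 -0.26350419  0.123     ] rear now [-0.00198439  0.12291762  0.085     ] travel 0.5264218092025583
side rear [0.00170986 0.12076083 0.085     ]
mark top view [0.08496693 0.25577775 0.13      ] side [0.09072206 0.26716845 0.13      ]
5.475 [-0.00136487  0.26986476  0.15114577] [ 0.46641299  0.28354601 -0.79705418] [ 0.003   0.0011 -0.0008  0.0022 -0.0009 -0.0002]
```

```bash
python3 - <<'E'
from h import *
def onplane(n,p,z):
    m=camera_model(n);K=m["K"];d=R.from_quat(m["rotation"]).apply([(p[0]-K[0,2])/K[0,0],-(p[1]-K[1,2])/K[1,1],-1])
    return L(m["eye"]+d*(z-m["eye"][2])/d[2]).round(4)
print("post side start",onplane("side",(267.5,230),.213),"now",onplane("side",(250.5,155.5),.175))
print("post top start",onplane("top",(367.3,202),.213))
print("nozzle top start",onplane("top",(402.5,199.3),.267),"now",onplane("top",(222,181.3),.229))
print("bottle base side start",onplane("side",(271.2,274.5),.123),"now",onplane("side",(252.5,186.3),.085))
E
```

```text
post side start [ 0.0037 -0.2808  0.213 ] now [0.0036 0.2535 0.175 ]
post top start [-0.0047 -0.2787  0.213 ]
nozzle top start [ 0.0034 -0.3611  0.267 ] now [-0.0034  0.1581  0.229 ]
bottle base side start [ 0.0048 -0.3683  0.123 ] now [0.0031 0.1659 0.085 ]
```

Most estimates put the travel at 0.534–0.536, though the bottle nozzle reads lower at 0.519. I'll ease 4 mm further downhill to centre it in the band, then hold.

play_rows(
  steps=[
    [0, 0.002, 0, 0, 0, 0, 0],
    [0, 0.005, 0, 0, 0, 0, 0],
    [0, 0.008, 0, 0, 0, 0, 0],
    [0, 0.01, 0, 0, 0, 0, 0],
    [0, 0.01, 0, 0, 0, 0, 0],
    [0, 0.01, 0, 0, 0, 0, 0],
    [0, 0.01, 0, 0, 0, 0, 0],
    [0, 0.01, 0, 0, 0, 0, 0],
    [0, 0.01, 0, 0, 0, 0, 0],
    [0, 0.01, 0, 0, 0, 0, 0],
    [0, 0.01, 0, 0, 0, 0, 0],
    [0, 0.01, 0, 0, 0, 0, 0],
    [0, 0.01, 0, 0, 0, 0, 0],
    [0, 0.01, 0, 0, 0, 0, 0],
    [0, 0.01, 0, 0, 0, 0, 0],
    [0, 0.01, 0, 0, 0, 0, 0],
    [0, 0.01, 0, 0, 0, 0, 0],
    [0, 0.01, 0, 0, 0, 0, 0],
    [0, 0.01, 0, 0, 0, 0, 0],
    [0, 0.01, 0, 0, 0, 0, 0],
  ],
)

```text
time: 7.98
ee_pos: [0.5837, 0.198, 0.1512]
tool_rot: [0.756, 0.655, -0.0, -0.0]
wrist_force: [-0.7, 1.1, -0.8]
width: 0.0005
```

play_rows(
  steps=[
    [0, 0, 0, 0, 0, 0, 0],
    [0, 0, 0, 0, 0, 0, 0],
    [0, 0, 0, 0, 0, 0, 0],
    [0, 0, 0, 0, 0, 0, 0],
    [0, 0, 0, 0, 0, 0, 0],
    [0, 0, 0, 0, 0, 0, 0],
    [0, 0, 0, 0, 0, 0, 0],
    [0, 0, 0, 0, 0, 0, 0],
    [0, 0, 0, 0, 0, 0, 0],
    [0, 0, 0, 0, 0, 0, 0],
    [0, 0, 0, 0, 0, 0, 0],
    [0, 0, 0, 0, 0, 0, 0],
    [0, 0, 0, 0, 0, 0, 0],
    [0, 0, 0, 0, 0, 0, 0],
    [0, 0, 0, 0, 0, 0, 0],
    [0, 0, 0, 0, 0, 0, 0],
    [0, 0, 0, 0, 0, 0, 0],
    [0, 0, 0, 0, 0, 0, 0],
    [0, 0, 0, 0, 0, 0, 0],
    [0, 0, 0, 0, 0, 0, 0],
  ],
)

```text
time: 10.48
ee_pos: [0.5837, 0.198, 0.1512]
tool_rot: [0.756, 0.655, -0.0, -0.0]
wrist_force: [-0.1, 0.7, -0.8]
width: 0.0005
```

```bash
python3 - <<'E'
from h import *
s=get_state();print(s["time"],L(s["ee_pos"]),s["wrist_force"],s["width"])
b=snapshot("side")[:,:,::-1];cv2.imwrite("pics/side3.png",cv2.resize(b[125:205,220:300],None,fx=7,fy=7,interpolation=cv2.INTER_CUBIC))
E
```

```text
10.475 [-0.00134392  0.27385423  0.15116101] [-0.11272268  0.68741144 -0.79893357] 0.00047069676127490135
```

View pics/side3.png

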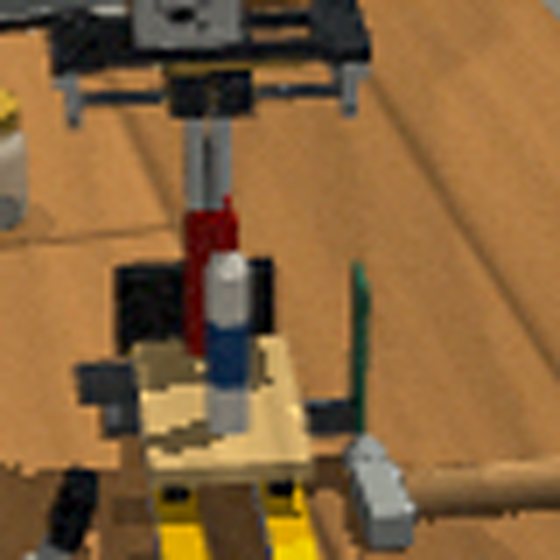

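```bash
python3 - <<'E'
from workcell import *
print(hand_in())
E
```

```text
the job is handed in; nothing more can be done
None
```

I tripped the lever and caught the carriage by its post with the closed fingers. It is now held at about the green mark with the bottle standing, and I handed the job in; no verdict is reported.

- **Release:** The carriage rolled free from about 2.5 s. By the motion fit it was heading for 0.32 m/s.
- **Catch:** I planned to meet the post from downhill at about 0.4 m of travel, with the finger only about 0.06 m/s slower than the carriage. It then slowed at no more than about 0.5 m/s².
- **Hold:** I eased it 4 mm further downhill, then held it there for about 4.5 s. The job was handed in at about 10.5 s.

**Last checks**
- **Finger position:** The finger is at track y 0.274, which puts the post at 0.259, level with the mark (travel about 0.54).
- **Contact:** The wrist force was 0.7–1.1 N downhill to uphill before hand-in, not much above the sensor's noise of about 0.5 N.
- **Bottle and bystanders:** The last picture shows the bottle upright, and nothing suggests a bystander was moved. I did not measure the bystanders again.

**Checks that disagreed**
- **Travel:** Before the 4 mm nudge, the post, bottle base and deck-edge readings gave 0.534–0.536 m. The bottle nozzle gave 0.519, and the deck edge measured against its starting picture gave 0.526. I took these two as coarse pixel readings; with the nudge added they would be 0.523 and 0.530, so the nozzle one falls just outside the 0.525–0.555 band.
- **Mark:** The two single-view readings of the mark differed by 11 mm (0.256 and 0.267), so I relied on the combined fit.

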